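Gauge the bore of a guide collar on the stepped mandrel and put it away by size

ROBOT

A 6-joint arm with a two-finger parallel gripper is mounted at the origin on the work surface. World frame = base frame: x ahead of the robot, y to its left, z up, the work surface at z = 0. Lengths are in mm, angles in degrees, forces in N, time in s.
With the tool pointing down it reaches from about 375 to 925 mm from the base axis. Payload 5.7 kg.
Tool frame: the origin (TCP) lies on the centre line of the jaws, within the pads' length; the fingertips stand 14 mm ahead of it and the grasp point (between the pads) lies 5 mm behind it; z points along the fingers, y is the line along which they close (so a half turn about z gives the same grasp; the last joint's range is limited). The gripper opens to 85 mm and grips with 20 to 120 N. Pads are 22 mm wide; open, the fingers measure 114 mm over their backs; the gripper's body (76 mm by 85 mm) begins 54 mm behind the grasp point. The pads swing forward as they close: fully open they stand 13 mm farther back than shut.
Start: joints at [-6.595, 20.558, 86.54, -0, 72.909, -6.595], TCP at [599.971, -0.004, 245.267] pointing down, gripper open.
Joint ranges: [-170.27, 170.27], [-57.76, 135], [12.27, 136.19], [-55.21, 235.2], [11.17, 155.16], [-170.74, 170.74]. Speed limits (degrees/s): [136.94, 136.94, 180, 180, 180, 180].

INTERFACE

Orientations are given as [roll, pitch, yaw] about the fixed x, y, z axes, in that order (R = Rz(yaw) Ry(pitch) Rx(roll)).
In Python, from station import get_obs, get_image, finish_job gives the robot as it stands. The module is installed in compiled form; this text tells all that it offers.
- The arm moves only by the tool move_arm, never from a script. Its argument "rows" is a list of rows, each a list of 2 entries, a list of its own where there are three numbers: the shift along the tool's x, y, z scaled (see below), then the turn, a rotation vector about the tool's x, y, z scaled (see below). A call has 1 to 5 rows; each row shifts and turns the commanded pose from where the row before left it, along the tool's axes as they then stand; what a row does not reach is not made up. The controller multiplies each number of a shift by 0.05 m and each number of a turn by 0.12 rad. A row lasts 1/10 s, in which the tool goes at most 50 mm and 8.59 degrees, less where a joint would pass 70% of its speed; a pose out of reach is approached as far as the arm can. A call with a number of a shift or a turn outside -1 to 1 is refused whole. A call with a gripper value outside its range is refused whole. "claw" is the closure, from 0 (fully open) to 1 (shut), set as the call begins (left out, the last holds). The fingers move at their own pace and stop on an object; the grip force is fixed at half the most. Time passes only in rows, so rows that do not move let the fingers close. It gives the time, the measured TCP pose, the force, the opening and the grip force at its end, in the units of the state.
- get_obs(): the state, without advancing time (a new reading comes with each control period).
- get_image(name): name is "scene" or "side" or "wrist"; returns a dict with "frame" (420x560x3 uint8, red, green, blue), "K" (3x3 intrinsics, pixels), "T" (4x4, takes a point from camera to world coordinates). Camera axes: x right, y up, looking along -z (the intrinsics and any distortion apply to the point x, -y, -z); pixel columns grow to the right and rows downward; lengths in mm; the calibration is good to about 2 mm. A picture is of the moment at which its call begins. There is no depth.
- finish_job(): hands the job in; it is judged then, once.
The state is a dict: "clock": time; "qpos": joint angles; "qvel": joint speeds; "joint_torque": joint torques, N m; "position": TCP position; "orientation": TCP orientation; "contact_force": force on the tool from outside, world axes, zero at the start; "moment": the same for the moment, N m; "grip_width": opening from 0.0 (shut) to 1.0 (fully open); "finger_force": force on a finger pad.
Only numpy, scipy, OpenCV 4.12 (cv2) and the standard library are available. Lean on these libraries where they do the work, as an engineer would, in place of code of your own. Each camera call takes 0.05 s, during which the arm holds its last target. There are 200 camera calls.

TASK

Take the guide collar that stands at the robot's end of the plain rack and slide it down the sloping stepped mandrel until it stops, square and fully home, to find its bore. Then stand it on edge in the bay of the other rack that carries the same number of lines as the step it stopped on. Leave the other two collars and everything else on the bench where they are.

Things in the scene. Friction and masses are not known exactly. Their poses are not given: they have to be found in the camera images.
- collar_p: one of three aluminium shaper guide collars: plain rings, outside diameter 64, 24 wide, 70 to 200 g, alike outside; bores 28, 38 and 48, one each, but which has which is NOT told. Origin: centre of the ring; x is the axis of the bore. Starts on edge (x level) on one of the three stands of the plain rack, in random order.
- collar_q: one of three aluminium shaper guide collars: plain rings, outside diameter 64, 24 wide, 70 to 200 g, alike outside; bores 28, 38 and 48, one each, but which has which is NOT told. Origin: centre of the ring; x is the axis of the bore. Starts on edge (x level) on one of the three stands of the plain rack, in random order.
- collar_r: one of three aluminium shaper guide collars: plain rings, outside diameter 64, 24 wide, 70 to 200 g, alike outside; bores 28, 38 and 48, one each, but which has which is NOT told. Origin: centre of the ring; x is the axis of the bore. Starts on edge (x level) on one of the three stands of the plain rack, in random order.
- mandrel: fixed steel stepped mandrel, 150 mm long, rising 32 degrees from level out of a 60 mm square, 70 long ash clamping head, free tip up and away from the robot. Origin: centre of its lower end at the face of the head, 98 mm above the bench; x along the axis to the tip, y level, z square to the axis, upwards. At x = 0 to 9 a stop flange, diameter 56. Collars go on over the tip
- tip (a point): centre of the mandrel's tip (mandrel x = 150), diameter 8; from here a cone widens to 22 at x = 130
- step1 (a point): centre of a 28-bore collar fully home on the small step (one engraved line; mandrel x = 104). The step tapers from diameter 26 at x = 93 to 22 at 130. Each step ends in a short 45-degree shoulder that stops the collar's lower face; its lines lie at the tip end of the step and stay in view in front of a seated collar
- step2 (a point): centre of a 38-bore collar fully home on the middle step (two engraved lines; mandrel x = 64). The step tapers from diameter 36 at x = 53 to 33 at 90
- step3 (a point): centre of a 48-bore collar fully home on the big step (three engraved lines; mandrel x = 24). The step tapers from diameter 46 at x = 13 to 43 at 50
- rack_in: the plain fixed ash rack (no lines) where the collars start; base 172 x 116 x 14, origin under its centre; x along the rack, away from the robot. Collars stand on edge across two 12 mm dowel rails (along x, y = -19 and 19), bores along x, at x = -52, 0, 52, centres 51.5 mm above the bench. Plywood fins 30 wide (y), 5 thick, 72 high part them at x = -78, -26, 26, 78
- stand_near (a point): where the centre of the collar to be gauged is at the start: the stand of the plain rack at the robot's end (rack_in x = -52), 51.5 mm above the bench
- rack_size: the fixed ash rack for sorted collars, empty at the start; built like rack_in, with dark lines on the base at both long edges of each bay. x along the rack, away from the robot: the bay at x = -52 has one line, at 0 two lines, at 52 three lines
- bay1 (a point): one-line bay: centre of a collar standing in it, 51.5 mm above the bench; takes the collar that stops on the one-line step
- bay2 (a point): two-line bay: likewise, for the two-line step
- bay3 (a point): three-line bay: likewise, for the three-line step
- jar: glass jar with clip lid, diameter 72, 94 high, loose bystander; origin under its centre
- sanding_block: wooden sanding block 100 x 66 x 36, loose bystander; origin under its centre
- collet_wrench: flat steel collet wrench about 167 x 44 x 5, loose bystander
- push_block: plywood push block 200 x 75, 87 high with its handle, loose bystander
- featherboard_a: orange plastic featherboard about 175 x 70, 36 high over its knobs, loose bystander
- featherboard_b: the other featherboard, alike, loose bystander
There are look-alikes about, which are no part of the job. What is shaped like the collar_p but black is not meant.

How it is judged:
By the outcome, as a careful person would: the job done as asked, in the order asked, and still so for the second after the job is handed in, with the robot touching nothing.
It also fails if it takes over 58 s, if anything falls off the work surface, if the arm or the gripper's body presses on something with over 40 N, if the wrist force passes 120 N, or if a joint passes its speed limit or range.

## Working session

There is one attempt and no reset: what is moved stays moved. The work goes in short steps, Python scripts to look and compute and a tool call to move; the robot and the scene stay as the last step left them, time stands still between calls to the robot, and variables do not carry over. Pictures are saved under pics/ and viewed, at most 10 in all, crops included, and the job is handed in when it is done.

Besides the shell and the picture viewer there is one more tool, called after ">>>" as name([rows], argument=value, ...), one row to a line, values as JSON. move_arm: Moves the arm, as the interface text tells. Shifts and turns lie within -1 to 1; 1 stands for 0.05 m of shift or 0.12 rad of turn. Its arguments: {"type":"object","properties":{"rows":{"type":"array","items":{"type":"array"}},"claw":{"type":"number"}},"required":["rows"]}

```bash
mkdir -p pics; ls
python3 - <<'E'
from station import *
import cv2,json,numpy as np
o=get_obs();print(o)
for n in("scene","side","wrist"):
    d=get_image(n);cv2.imwrite(f"pics/{n}0.png",cv2.cvtColor(d["frame"],cv2.COLOR_RGB2BGR))
    np.savez(f"{n}0.npz",**{k:d[k] for k in d});print(n,d["K"].round(1).tolist(),d["T"].round(3).tolist(),[k for k in d])
a=cv2.imread("pics/scene0.png");cv2.imwrite("pics/a.png",cv2.resize(a,(800,600),interpolation=cv2.INTER_CUBIC))
a=cv2.imread("pics/side0.png");cv2.imwrite("pics/b.png",cv2.resize(a,(800,600),interpolation=cv2.INTER_CUBIC))
E
```

```text
pics
{'clock': 0.0, 'qpos': array([-6.59392944e+00,  2.05987021e+01,  8.65998752e+01, -6.65780004e-04,
        7.29081384e+01, -6.59537056e+00]), 'qvel': array([ 0.12370657,  0.01955694,  0.0815344 , -0.10093249,  0.02780623,
        0.00460674]), 'joint_torque': array([ 1.96551155e-03, -5.27614331e+01, -2.78626120e+01, -6.37880498e-05,
        1.32890840e-02, -2.81424428e-05]), 'position': array([5.99338561e+02, 7.33148243e-02, 2.44439693e+02]), 'orientation': array([-1.79893917e+02, -1.16252310e-02,  9.00016266e+01]), 'contact_force': array([ 0.37660968, -0.56615185,  0.30103144]), 'moment': array([ 0.03339831, -0.00263118,  0.0041906 ]), 'finger_force': 0.0, 'grip_width': 0.9968064879104307}
scene [[453.6, 0.0, 278.8], [0.0, 453.6, 208.5], [0.0, 0.0, 1.0]] [[0.009, -0.581, 0.814, 1716.236], [1.0, 0.003, -0.009, 2.377], [0.003, 0.814, 0.581, 953.774], [0.0, 0.0, 0.0, 1.0]] ['frame', 'K', 'T']
side [[440.6, 0.0, 276.4], [0.0, 440.6, 210.6], [0.0, 0.0, 1.0]] [[0.749, 0.514, -0.418, 11.853], [-0.662, 0.585, -0.468, -596.912], [0.004, 0.628, 0.779, 1133.46], [0.0, 0.0, 0.0, 1.0]] ['frame', 'K', 'T']
wrist [[331.0, 0.0, 279.5], [0.0, 331.0, 205.5], [0.0, 0.0, 1.0]] [[1.0, -0.001, 0.002, 599.955], [0.0, 0.952, 0.307, 79.658], [-0.002, -0.307, 0.952, 372.864], [0.0, 0.0, 0.0, 1.0]] ['frame', 'K', 'T']
```

View pics/a.png

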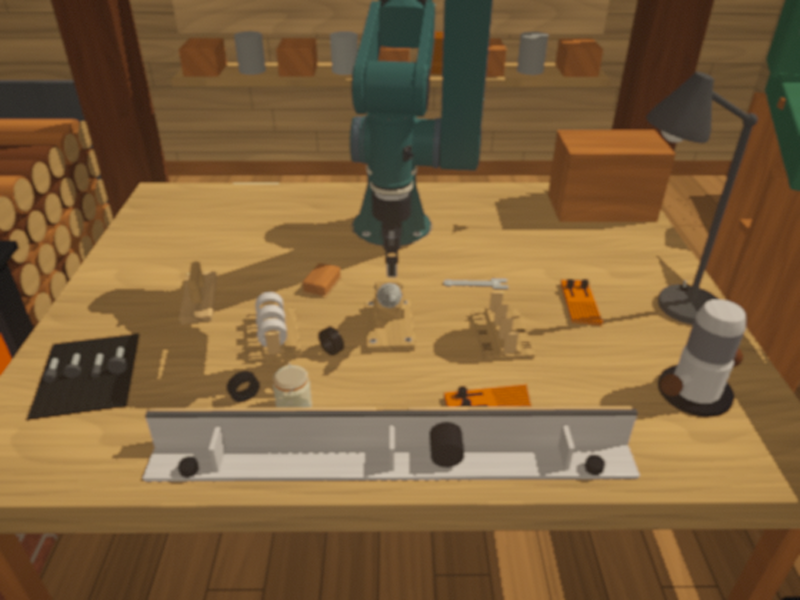

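View pics/b.png

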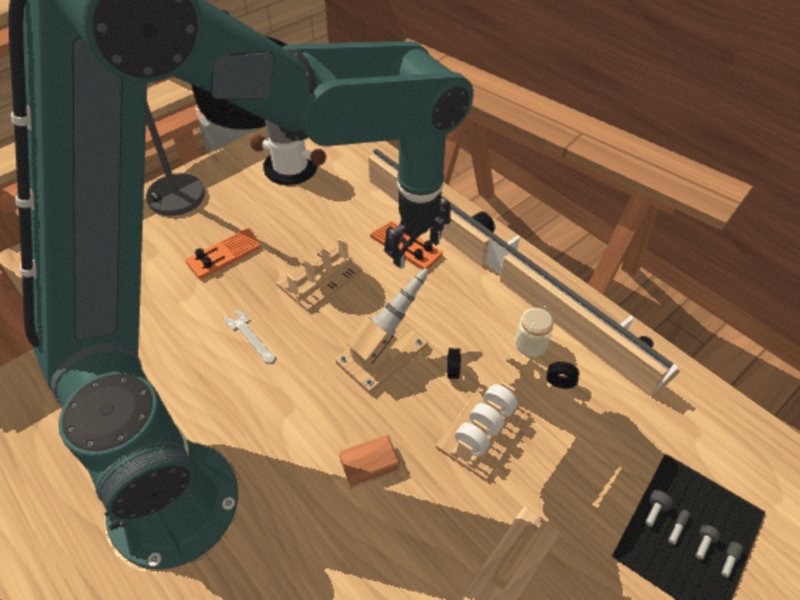

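Scene view: mandrel tip is at about (391,290), with the plain rack and its 3 collars at about (270,320). Side view: mandrel tip (426,272), rack_in collars at (473,438), (487,418) and (501,400), rack_size around (318,272). Next I'll zoom in.

Run:
```python
import cv2
a=cv2.imread("pics/side0.png")[185:335,185:385];cv2.imwrite("pics/c.png",cv2.resize(a,(800,600),interpolation=cv2.INTER_CUBIC))
a=cv2.imread("pics/scene0.png")[185:275,160:390];b=cv2.resize(a,(800,313),interpolation=cv2.INTER_CUBIC)
w=cv2.resize(cv2.imread("pics/wrist0.png"),(380,285),interpolation=cv2.INTER_AREA)
import numpy as np
c=np.zeros((600,800,3),np.uint8);c[:313]=b;c[314:599,:380]=w;cv2.imwrite("pics/d.png",c)
```

```text
(no output)
```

View pics/c.png

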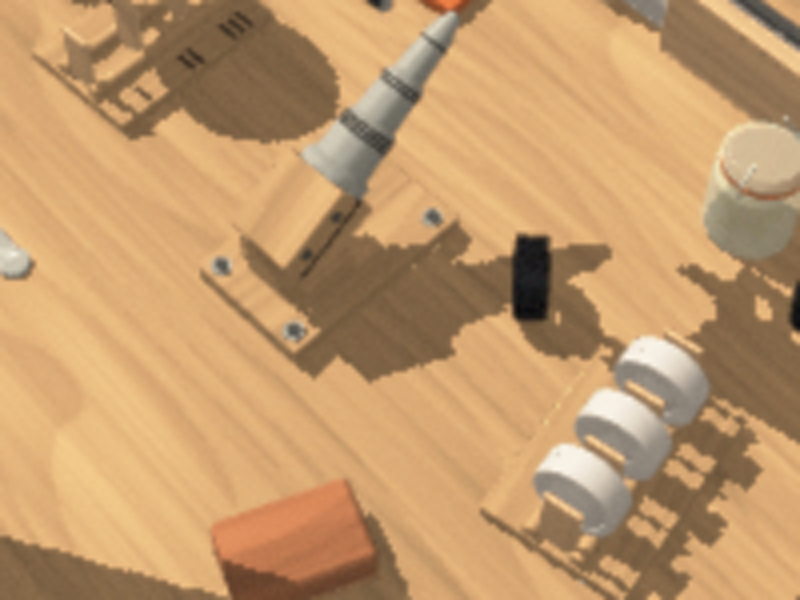

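View pics/d.png

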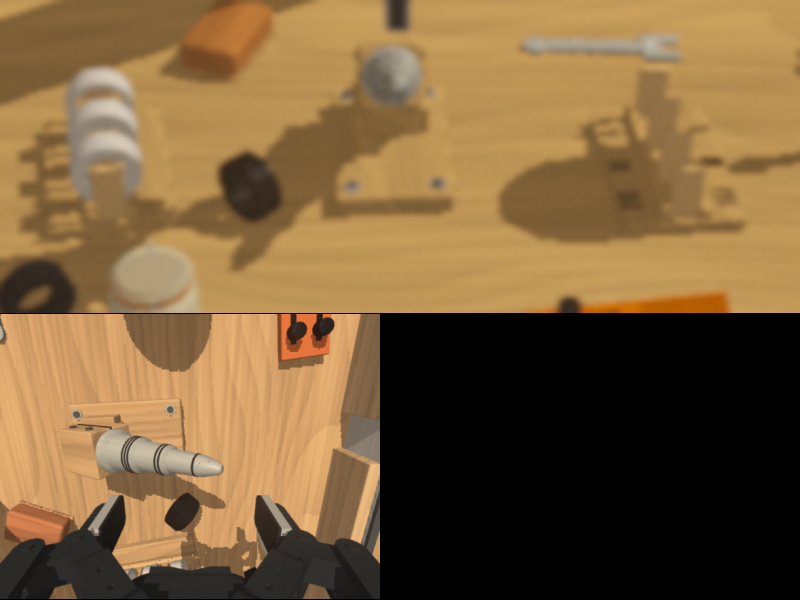

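Side crop: collar hull centres are (583,490), (623,436) and (662,383). Mandrel tip is (455,14) and the flange middle (332,175). The rack_size line marks are at (143,95), (190,58) and (238,23). The wrist view shows the tip at about (327,227) in full resolution.

```bash
cat > h.py <<'E'
import numpy as np, cv2
from scipy.spatial.transform import Rotation as R
from scipy.optimize import least_squares
def ld(n):
    d=np.load(n+".npz");return d["K"],d["T"]
def ray(c,uv):
    K,T=c;v=np.array([(uv[0]-K[0,2])/K[0,0],-(uv[1]-K[1,2])/K[1,1],-1]);return T[:3,3],T[:3,:3]@v
def onz(c,uv,z):
    o,d=ray(c,uv);return o+d*(z-o[2])/d[2]
def proj(c,P):
    K,T=c;p=(np.atleast_2d(P)-T[:3,3])@T[:3,:3];return np.c_[K[0,2]+K[0,0]*p[:,0]/-p[:,2],K[1,2]-K[1,1]*p[:,1]/-p[:,2]]
def snap(n,tag):
    from station import get_image
    d=get_image(n);cv2.imwrite(f"pics/{tag}.png",cv2.cvtColor(d["frame"],cv2.COLOR_RGB2BGR));np.savez(tag+".npz",**d);return d
def mandrel(p,X):
    a=np.radians(32);y=np.radians(p[2]);u=np.array([np.cos(a)*np.cos(y),np.cos(a)*np.sin(y),np.sin(a)])
    return np.array([p[0],p[1],98])+np.atleast_1d(X)[:,None]*u
E
python3 - <<'E'
from h import *
s,c,w=ld("side0"),ld("scene0"),ld("wrist0")
S=lambda x,y:(x/4+185-.4,y/4+185-.4); C=lambda x,y:(x*.2875+160-.3,y*.2875+185-.3); W=lambda x,y:(x*1.4737,(y-314)*1.4737)
for p in((583,490),(623.5,436),(662,383.5)):print("col",onz(s,S(*p),51.5).round(1))
for p in((102,100),(107,127),(111,163)):print("colC",onz(c,C(*p),51.5).round(1))
for p in((143,95),(190,58),(238,23)):print("ln",onz(s,S(*p),14).round(1))
for p in((36,55),(130,138)):print("corner",onz(s,S(*p),7).round(1))
print("linesC",[onz(c,C(*p),14).round(1)[:2] for p in((612,130),(620,165),(628,200))])
ob=[(s,S(455,14),150),(w,W(222,468),150),(s,S(332,175),4.5),(w,W(104,452),4.5)]
f=lambda p:np.concatenate([proj(k,mandrel(p,X))[0]-np.array(q) for k,q,X in ob])
r=least_squares(f,[520,0,0]);print(r.x,r.fun.round(1))
E
```

```text
col [ 480.9 -290.8   51.5]
col [ 530.8 -280.9   51.5]
col [ 580.9 -270.5   51.5]
colC [ 478.6 -286.    51.5]
colC [ 522.  -274.7   51.5]
colC [ 576.8 -262.9   51.5]
ln [481.  204.6  14. ]
ln [534.3 210.6  14. ]
ln [588.7 214.6  14. ]
corner [442.6 303.5   7. ]
corner [449.  180.6   7. ]
linesC [array([479.6, 211.5]), array([534.9, 213. ]), array([587.2, 214.5])]
[497.23463645  -5.18624764   3.21364949] [-1.8  0.1 -8.6  0.5 -1.3 -0.4 12.3 -1.7]
```

```bash
cat >> h.py <<'E'
def plan(pos,rot,n,obs=None):
    """rows from the present pose to pos, rot (Rotation), in n steps"""
    from station import get_obs
    from scipy.spatial.transform import Slerp
    o=obs or get_obs();p0=o["position"];r0=R.from_euler("xyz",o["orientation"],degrees=True)
    v=(r0.inv()*rot).as_rotvec()/n;d=(np.array(pos)-p0)/n
    print("now",p0.round(1),"dist",np.linalg.norm(d*n).round(1),"turn deg",np.degrees(np.linalg.norm(v)*n).round(1),"F",o["contact_force"].round(1),"t",round(o["clock"],2),"w",o["grip_width"])
    r=r0
    for i in range(n):
        print([(r.inv().apply(d)/50).round(3).tolist(),(v/.12).round(3).tolist()]);r=r*R.from_rotvec(v)
def down(yaw):return R.from_euler("xyz",[180,0,yaw],degrees=True)
E
python3 -c "
from h import *
plan([500,-287,245],down(11.5),10)"
```

```text
now [5.995e+02 1.000e-01 2.446e+02] dist 303.8 turn deg 78.5 F [-0.8 -0.1 -0.2] t 0.15 w 1.0032337779500973
[[-0.574, -0.199, -0.001], [-0.001, 0.001, 1.142]]
[[-0.596, -0.119, -0.001], [-0.001, 0.001, 1.142]]
[[-0.607, -0.036, -0.001], [-0.001, 0.001, 1.142]]
[[-0.606, 0.047, -0.001], [-0.001, 0.001, 1.142]]
[[-0.594, 0.129, -0.001], [-0.001, 0.001, 1.142]]
[[-0.571, 0.209, -0.001], [-0.001, 0.001, 1.142]]
[[-0.537, 0.285, -0.001], [-0.001, 0.001, 1.142]]
[[-0.493, 0.356, -0.001], [-0.001, 0.001, 1.142]]
[[-0.439, 0.42, -0.001], [-0.001, 0.001, 1.142]]
[[-0.378, 0.476, -0.001], [-0.001, 0.001, 1.142]]
```

>>> move_arm([
  [[-0.57, -0.2, 0], [0, 0, 1]],
  [[-0.59, -0.13, 0], [0, 0, 1]],
  [[-0.6, -0.06, 0], [0, 0, 1]],
  [[-0.6, 0.02, 0], [0, 0, 1]],
  [[-0.6, 0.1, 0], [0, 0, 1]],
])

```text
clock: 0.65
position: [550.2, -143.7, 245.0]
orientation: [-180.0, 0.0, 55.4]
contact_force: [-0.3, -0.5, -0.1]
grip_width: 1.003
finger_force: 0.0
```

>>> move_arm([
  [[-0.57, 0.18, 0], [0, 0, 1]],
  [[-0.54, 0.26, 0], [0, 0, 1]],
  [[-0.5, 0.33, 0], [0, 0, 1]],
  [[-0.45, 0.4, 0], [0, 0, 1]],
  [[-0.4, 0.46, 0], [0, 0, 1]],
])

```text
clock: 1.15
position: [512.2, -289.2, 245.0]
orientation: [-180.0, 0.0, 21.0]
contact_force: [0.1, -0.1, -0.1]
grip_width: 1.0
finger_force: 0.0
```

>>> move_arm([
  [[0, 0, 0], [0, 0, 1]],
  [[0, 0, 0], [0, 0, 0.4]],
  [[0, 0, 0], [0, 0, 0]],
])

```text
clock: 1.45
position: [512.5, -288.4, 244.9]
orientation: [-180.0, 0.0, 11.6]
contact_force: [-0.4, 0.2, 0.4]
grip_width: 1.005
finger_force: 0.0
```

```bash
python3 -c "
from h import *
from station import get_obs
snap('wrist','w1');o=get_obs();print(o['position'],o['orientation'],o['qpos'],o['clock'])
cv2.imwrite('pics/w1b.png',cv2.resize(cv2.imread('pics/w1.png'),(800,600),interpolation=cv2.INTER_CUBIC))"
```

```text
[ 512.57946322 -288.21514266  244.95244272] [-1.79967638e+02  3.08464014e-02  1.16759056e+01] [-3.60762799e+01  1.96174360e+01  8.80461663e+01 -1.12876253e-03
  7.23810925e+01  4.22481653e+01] 1.5
```

View pics/w1b.png

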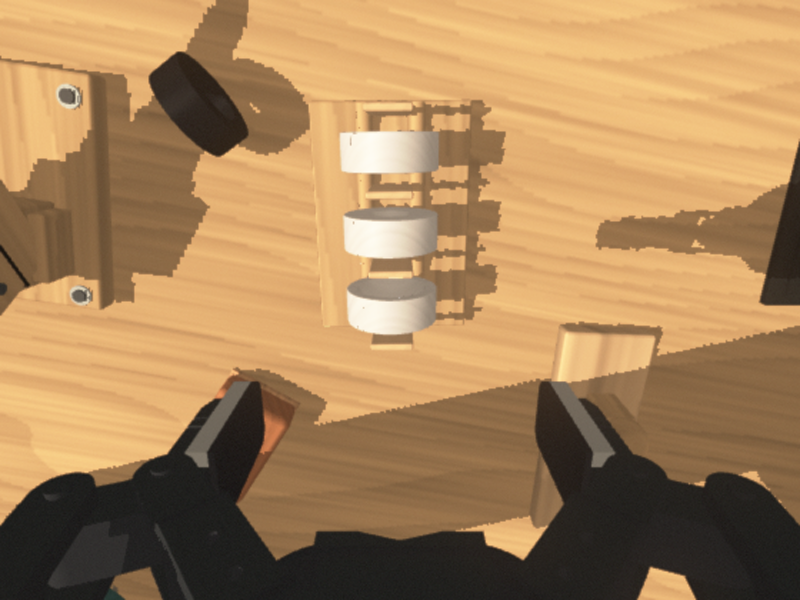

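Wrist view: the collars are at (391,305) near, (390,231) mid and (389,152) far, and the rack lines up with the tool.

Run:
```python
from h import *
w=ld("w1");f=lambda u,v:(u*.7-.15,v*.7-.15)
im=cv2.imread("pics/w1.png").astype(int);m=((im.min(2)>150)&(im.max(2)-im.min(2)<30)).astype(np.uint8)
n,l,st,ce=cv2.connectedComponentsWithStats(m)
for i in range(1,n):
    if st[i,4]>300:
        x,y,ww,h=st[i,:4];print(st[i],onz(w,(x+ww/2-.5,y+h/2-.5),51.5).round(1))
for p in((391.5,305.5),(390.5,231.5),(389.5,152)):print(onz(w,f(*p),51.5).round(1))
# base corners z=14: far-left, near-left, far-right
for p in((312,101),(324,326),(472,101),(474,320)):print("c",onz(w,f(*p),14).round(1))
```

```text
[239  93  39  28 978] [ 578.7 -253.5   51.5]
[242 153  36  27 808] [ 523.8 -265.1   51.5]
[244 206  33  27 655] [ 469.3 -275.8   51.5]
[ 477.9 -288.7   51.5]
[ 530.5 -277.5   51.5]
[ 581.6 -266.7   51.5]
c [ 603.5 -205.9   14. ]
c [ 436.3 -240.1   14. ]
c [ 626.1 -316.4   14. ]
c [ 466.  -358.8   14. ]
```

```bash
python3 -c "
from h import *
plan([479.5,-289.5,45],down(11.8),5)"
```

```text
now [ 512.6 -288.2  245. ] dist 202.7 turn deg 0.1 F [ 0.6 -0.2 -0.9] t 1.5 w 0.9974004989979124
[[-0.13, -0.021, 0.8], [-0.001, 0.001, -0.004]]
[[-0.13, -0.021, 0.8], [-0.001, 0.001, -0.004]]
[[-0.13, -0.022, 0.8], [-0.001, 0.001, -0.004]]
[[-0.13, -0.022, 0.8], [-0.001, 0.001, -0.004]]
[[-0.13, -0.022, 0.8], [-0.001, 0.001, -0.004]]
```

>>> move_arm([
  [[-0.32, -0.05, 0.7], [0, 0, 0]],
  [[-0.33, -0.06, 0.7], [0, 0, 0]],
  [[0, 0, 0.6], [0, 0, 0]],
  [[0, 0, 0.2], [0, 0, 0]],
  [[0, 0, 0], [0, 0, 0]],
])

```text
clock: 2.0
position: [479.4, -288.7, 134.1]
orientation: [-179.9, 0.1, 11.7]
contact_force: [0.0, 0.5, 0.2]
grip_width: 1.0
finger_force: 0.0
```

```bash
python3 -c "
from h import *
d=snap('wrist','w2');plan([479.5,-289.5,45],down(11.8),4)
cv2.imwrite('pics/w2b.png',cv2.resize(cv2.imread('pics/w2.png')[100:420],(800,457),interpolation=cv2.INTER_CUBIC))"
```

```text
now [ 480.4 -289.4  135.5] dist 90.5 turn deg 0.1 F [-0.1 -0.6 -0.1] t 2.05 w 0.9969172228262113
[[-0.004, -0.0, 0.452], [-0.0, 0.0, -0.004]]
[[-0.004, -0.0, 0.452], [-0.0, 0.0, -0.004]]
[[-0.004, -0.0, 0.452], [-0.0, 0.0, -0.004]]
[[-0.004, -0.0, 0.452], [-0.0, 0.0, -0.004]]
```

View pics/w2b.png

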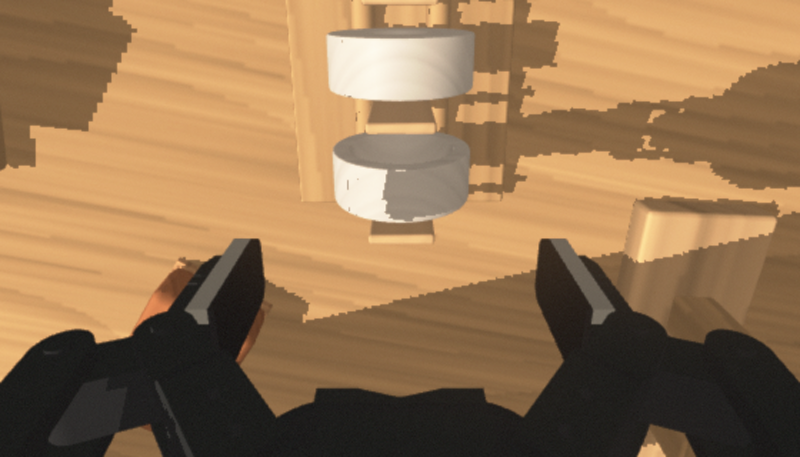

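```bash
python3 -c "
from h import *
w=ld('w2')
print(onz(w,(401.5*.7,177*.7+100),51.5),onz(w,(401*.7,64.5*.7+100),51.5))"
```

```text
[ 477.0245685  -289.26597236   51.5       ] [ 529.19790752 -278.16434091   51.5       ]
```

>>> move_arm([
  [[-0.03, 0, 0.6], [0, 0, 0]],
  [[0, 0, 0.6], [0, 0, 0]],
  [[0, 0, 0.4], [0, 0, 0]],
  [[0, 0, 0.2], [0, 0, 0]],
  [[0, 0, 0], [0, 0, 0]],
])

```text
clock: 2.55
position: [479.0, -289.9, 45.4]
orientation: [180.0, -0.0, 11.7]
contact_force: [-0.5, 0.2, -0.1]
grip_width: 1.003
finger_force: 0.0
```

>>> move_arm([
  [[0, 0, 0], [0, 0, 0]],
  [[0, 0, 0], [0, 0, 0]],
  [[0, 0, 0], [0, 0, 0]],
  [[0, 0, 0], [0, 0, 0]],
  [[0, 0, 0], [0, 0, 0]],
], claw=1)

```text
clock: 3.05
position: [479.2, -289.3, 47.2]
orientation: [180.0, -0.1, 11.6]
contact_force: [-0.2, 4.9, 6.7]
grip_width: 0.718
finger_force: 64.2
```

>>> move_arm([
  [[0, 0, -0.2], [0, 0, 0]],
  [[0, 0, -0.6], [0, 0, 0]],
  [[0, 0, -0.9], [0, 0, 0]],
  [[0, 0, -1], [0, 0, 0]],
  [[0, 0, -1], [0, 0, 0]],
])

```text
clock: 3.55
position: [478.2, -289.7, 233.5]
orientation: [179.9, -0.0, 11.6]
contact_force: [1.1, -1.0, -1.4]
grip_width: 0.723
finger_force: 65.8
```

```bash
python3 -c "
from h import *
plan([500,0,250],down(3.2),9)"
```

```text
now [ 478.2 -289.7  233.5] dist 291.0 turn deg 8.4 F [ 1.1 -1.  -1.4] t 3.55 w 0.72279751240484
[[0.177, -0.621, -0.037], [0.001, -0.001, 0.136]]
[[0.167, -0.624, -0.037], [0.001, -0.001, 0.136]]
[[0.157, -0.626, -0.037], [0.001, -0.001, 0.136]]
[[0.147, -0.629, -0.037], [0.001, -0.001, 0.136]]
[[0.136, -0.631, -0.037], [0.001, -0.001, 0.136]]
[[0.126, -0.633, -0.037], [0.001, -0.001, 0.136]]
[[0.116, -0.635, -0.037], [0.001, -0.001, 0.136]]
[[0.105, -0.637, -0.037], [0.001, -0.001, 0.136]]
[[0.095, -0.639, -0.037], [0.001, -0.001, 0.136]]
```

>>> move_arm([
  [[0.17, -0.6, -0.04], [0, 0, 0.13]],
  [[0.17, -0.63, -0.04], [0, 0, 0.13]],
  [[0.16, -0.63, -0.04], [0, 0, 0.13]],
  [[0.15, -0.63, -0.04], [0, 0, 0.14]],
  [[0.14, -0.63, -0.04], [0, 0, 0.14]],
])

```text
clock: 4.05
position: [490.8, -128.2, 241.9]
orientation: [179.9, -0.1, 7.0]
contact_force: [0.8, 0.6, -0.7]
grip_width: 0.721
finger_force: 65.9
```

>>> move_arm([
  [[0.12, -0.63, -0.04], [0, 0, 0.14]],
  [[0.12, -0.64, -0.04], [0, 0, 0.14]],
  [[0.1, -0.64, -0.04], [0, 0, 0.14]],
  [[0.1, -0.66, -0.04], [0, 0, 0.14]],
  [[0, 0, 0], [0, 0, 0]],
])

```text
clock: 4.55
position: [500.4, 4.0, 249.9]
orientation: [-179.9, -0.1, 3.3]
contact_force: [-0.7, -0.0, -0.7]
grip_width: 0.722
finger_force: 65.9
```

>>> move_arm([
  [[0, 0, 0], [0, 0, 0]],
  [[0, 0, 0], [0, 0, 0]],
])

```text
clock: 4.75
position: [500.3, 0.1, 248.9]
orientation: [180.0, -0.0, 3.2]
contact_force: [0.5, 0.0, -1.1]
grip_width: 0.72
finger_force: 65.9
```

```bash
python3 -c "
from h import *
snap('wrist','w3');snap('side','s3');from station import get_obs;o=get_obs();print(o['position'],o['orientation'])
a=cv2.resize(cv2.imread('pics/w3.png'),(800,600),interpolation=cv2.INTER_CUBIC)
cv2.imwrite('pics/w3b.png',a)"
```

```text
[ 5.00221424e+02 -2.14098727e-01  2.48550876e+02] [ 1.79976587e+02 -9.64387854e-03  3.09529709e+00]
```

View pics/w3b.png

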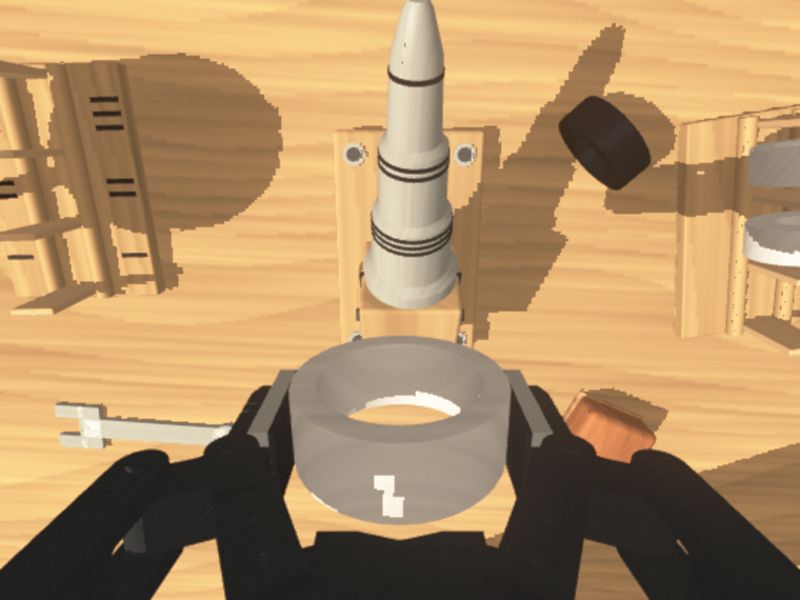

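Wrist view: mandrel tip (419,0), flange centre about (411,275). The collar is held square. rack_size line marks are at (107,113), (121,187) and (134,255). I'll fit the mandrel silhouette next.

```bash
cat > fit.py <<'E'
from h import *
from scipy.optimize import minimize
prof=[(0,28),(9,28),(9.01,23),(13,23),(50,21.5),(53,18),(90,16.5),(93,13),(130,11),(150,4)]
th=np.linspace(0,2*np.pi,40)
def sil(c,p,sh,S=4):
    a=np.radians(32);y=np.radians(p[2]);u=mandrel(p,1)[0]-mandrel(p,0)[0];v=np.array([-np.sin(y),np.cos(y),0]);n=np.cross(u,v)
    m=np.zeros((420*S,560*S),np.uint8);cs=[]
    for X,r in prof:
        P=mandrel(p,X)[0]+r*(np.cos(th)[:,None]*v+np.sin(th)[:,None]*n);cs.append(proj(c,P))
    for A,B in zip(cs,cs[1:]):
        h=cv2.convexHull((((np.r_[A,B]+.5)*S)).astype(np.int32));cv2.fillConvexPoly(m,h,1)
    return cv2.resize(m.astype(np.float32),(560,420),interpolation=cv2.INTER_AREA)
def mask(f,box):
    f=f.astype(int);m=((f.max(2)-f.min(2))<45)|(f.max(2)<70);o=np.zeros(m.shape,np.float32)
    x0,x1,y0,y1=box;o[y0:y1,x0:x1]=m[y0:y1,x0:x1];return o
D=[("w3",(245,325,0,222)),("side0",(250,305,185,236))]
def load(t,b):
    d=np.load(t+".npz");m=mask(d["frame"],b).astype(np.uint8)
    n,l,st,_=cv2.connectedComponentsWithStats(m);k=1+st[1:,4].argmax();m=cv2.morphologyEx((l==k).astype(np.uint8),cv2.MORPH_CLOSE,np.ones((5,5)))
    return (d["K"],d["T"]),m.astype(np.float32),b
def fit(L,p0):
    def cost(p):
        t=0
        for c,m,(x0,x1,y0,y1) in L:t+=np.abs(sil(c,p,0)-m)[y0:y1,x0:x1].sum()/m.sum()
        return t
    return minimize(cost,p0,method="Nelder-Mead",options=dict(initial_simplex=np.array(p0)+np.array([[0,0,0],[8,0,0],[0,8,0],[0,0,4]]),xatol=.05,fatol=1e-4))
if __name__=="__main__":
    L=[load(*d) for d in D]
    for S in (L[:1],L[1:],L):
        r=fit(S,[500,-3,3]);print(r.x.round(2),round(r.fun,3))
    for q in((107,113),(121,187),(134,255)):print(onz(L[0][0],(q[0]*.7,q[1]*.7),14).round(1))
    for q in((18,188),(20,257)):print("L",onz(L[0][0],(q[0]*.7,q[1]*.7),14).round(1))
    print("corner",onz(L[0][0],(163*.7,293*.7),14).round(1))
    print("screws",[onz(L[0][0],(a*.7,b*.7),16).round(1) for a,b in((354,154),(465,154))])
E
python3 fit.py
```

```text
[502.92  -5.79   3.14] 0.034
[501.88  -7.93   2.83] 0.094
[503.16  -6.31   3.16] 0.163
[586.6 215.8  14. ]
[534.6 212.3  14. ]
[482.4 208.6  14. ]
L [529.6 289.7  14. ]
L [475.8 298.4  14. ]
corner [452.  188.9  14. ]
screws [array([568.2,  37.7,  16. ]), array([572.7, -43.6,  16. ])]
```

Run:
```python
from h import *
w=ld("w3");p=np.array([500.22,-.21,248.55]);r=R.from_euler("xyz",[179.98,-.01,3.1],degrees=True)
# observed (800-scale): bottom front, bore-bottom front?, top rear, left/right max
ob=[((12,0,32),337),((12,0,-32),440),((-12,0,-32),523)]
def f(q):
    e=[]
    for (x,y,z),v in ob:
        a=np.radians(q[2]);X=x*np.cos(a)+z*np.sin(a);Z=-x*np.sin(a)+z*np.cos(a)
        e.append(proj(w,p+r.apply([X+q[0],0,Z+q[1]]))[0,1]/.7-v)
    return e
for q in([-1,-4.3,0],[0,-4.3,0],[-1,-8,0]):print(np.round(f(q),1))
s=least_squares(f,[-1,-4,0]);print(s.x,s.fun)
```

```text
[ 3.3 11.9 11.7]
[0.8 8.2 8.5]
[ 7.6 22.3 24. ]
[-0.43972005 -1.50791113 -0.97296108] [-6.98037184e-11  1.54784630e-10 -3.06954462e-12]
```

```bash
cat >> h.py <<'E'
M=[502.9,-6.0,3.1]; OFF=np.array([-.5,0,-3.])
def mrot():
    u=mandrel(M,1)[0]-mandrel(M,0)[0];y=np.radians(M[2]);v=np.array([-np.sin(y),np.cos(y),0]);return R.from_matrix(np.c_[u,-v,-np.cross(u,v)])
def mtcp(X,up=0):  # tcp for collar centre at mandrel X, raised by up square to the axis
    r=mrot();return mandrel(M,X)[0]+r.apply([0,0,-up])-r.apply(OFF)
def incol():  # present collar centre in the mandrel frame
    from station import get_obs
    o=get_obs();r=R.from_euler("xyz",o["orientation"],degrees=True);c=o["position"]+r.apply(OFF)
    print("collar in mandrel",(mrot().inv().apply(c-mandrel(M,0)[0])*[1,-1,-1]).round(2),"tilt",np.degrees((mrot().inv()*r).as_rotvec()).round(2),"F tool",r.inv().apply(o["contact_force"]).round(1),o["clock"],o["qpos"].round(0))
E
python3 -c "
from h import *
print(mtcp(200,80),mtcp(24),mrot().as_euler('xyz',degrees=True));plan(mtcp(200,80),mrot(),6)"
```

```text
[631.94075404   0.98859743 269.54851588] [525.23420595  -4.79042264 108.43887769] [180.  -32.    3.1]
now [ 5.002e+02 -2.000e-01  2.486e+02] dist 133.4 turn deg 32.0 F [ 1.1 -0.3 -1.5] t 4.85 w 0.727915082671398
[[0.439, 0.02, -0.07], [0.001, 0.775, 0.0]]
[[0.443, 0.02, -0.029], [0.001, 0.775, 0.0]]
[[0.444, 0.02, 0.012], [0.001, 0.775, 0.0]]
[[0.441, 0.02, 0.054], [0.001, 0.775, 0.0]]
[[0.434, 0.02, 0.094], [0.001, 0.775, 0.0]]
[[0.423, 0.02, 0.134], [0.001, 0.775, 0.0]]
```

>>> move_arm([
  [[0.44, 0.02, -0.07], [0, 0.78, 0]],
  [[0.44, 0.02, -0.03], [0, 0.78, 0]],
  [[0.44, 0.02, 0.01], [0, 0.78, 0]],
  [[0.44, 0.02, 0.05], [0, 0.78, 0]],
  [[0.43, 0.02, 0.09], [0, 0.77, 0]],
])

```text
clock: 5.35
position: [610.0, 0.5, 266.9]
orientation: [180.0, -27.0, 3.1]
contact_force: [0.2, 0.1, -0.8]
grip_width: 0.72
finger_force: 65.9
```

>>> move_arm([
  [[0.43, 0.02, 0.13], [0, 0.77, 0]],
  [[0, 0, 0], [0, 0, 0]],
  [[0, 0, 0], [0, 0, 0]],
])

```text
clock: 5.65
position: [630.4, 1.4, 269.4]
orientation: [-180.0, -31.8, 3.1]
contact_force: [0.5, -0.0, -0.7]
grip_width: 0.722
finger_force: 65.9
```

```bash
python3 -c "
from h import *
incol();plan(mtcp(200),mrot(),3)"
```

```text
collar in mandrel [198.61   0.45  80.69] tilt [ 0.02 -0.18  0.01] F tool [0.  0.  0.8] 5.65 [-10.   9. 107.  13.  33.  68.]
now [630.4   1.4 269.4] dist 80.7 turn deg 0.2 F [ 0.5 -0.  -0.7] t 5.65 w 0.7219129089740868
[[0.011, 0.003, 0.538], [-0.001, 0.009, -0.0]]
[[0.01, 0.003, 0.538], [-0.001, 0.009, -0.0]]
[[0.01, 0.003, 0.538], [-0.001, 0.009, -0.0]]
```

>>> move_arm([
  [[0.03, 0, 0.54], [0, 0.02, 0]],
  [[0, 0, 0.54], [0, 0, 0]],
  [[0, 0, 0.54], [0, 0, 0]],
  [[0, 0, 0], [0, 0, 0]],
  [[0, 0, 0], [0, 0, 0]],
])

```text
clock: 6.15
position: [675.3, 4.5, 201.8]
orientation: [-180.0, -32.0, 3.2]
contact_force: [-0.8, 0.1, -1.2]
grip_width: 0.721
finger_force: 65.8
```

```bash
python3 -c "
from h import *
incol();plan(mtcp(130),mrot(),4)"
```

```text
collar in mandrel [200.97   1.18  -0.47] tilt [ 0.07  0.02 -0.05] F tool [-1.4 -0.1  0.6] 6.15 [ -9.  18. 107.  16.  24.  65.]
now [675.3   4.5 201.8] dist 71.0 turn deg 0.1 F [-0.8  0.1 -1.2] t 6.15 w 0.7212132945400228
[[-0.355, 0.006, -0.002], [-0.002, -0.001, 0.002]]
[[-0.355, 0.006, -0.002], [-0.002, -0.001, 0.002]]
[[-0.355, 0.006, -0.002], [-0.002, -0.001, 0.002]]
[[-0.355, 0.006, -0.002], [-0.002, -0.001, 0.002]]
```

>>> move_arm([
  [[-0.4, 0.02, 0], [0, 0, 0]],
  [[-0.4, 0, 0], [0, 0, 0]],
  [[-0.4, 0, 0], [0, 0, 0]],
  [[-0.2, 0, 0], [0, 0, 0]],
  [[0, 0, 0], [0, 0, 0]],
])

```text
clock: 6.65
position: [614.8, 0.6, 165.4]
orientation: [-179.9, -32.1, 3.1]
contact_force: [0.3, 0.2, -1.1]
grip_width: 0.723
finger_force: 65.9
```

```bash
python3 -c "
from h import *
incol();snap('wrist','w4')
cv2.imwrite('pics/w4b.png',cv2.resize(cv2.imread('pics/w4.png')[120:],(800,429),interpolation=cv2.INTER_CUBIC))"
```

```text
collar in mandrel [130.21   0.5    0.75] tilt [ 0.08  0.09 -0.03] F tool [-0.3 -0.2  1.1] 6.65 [-11.  17. 116.  26.  17.  53.]
```

View pics/w4b.png

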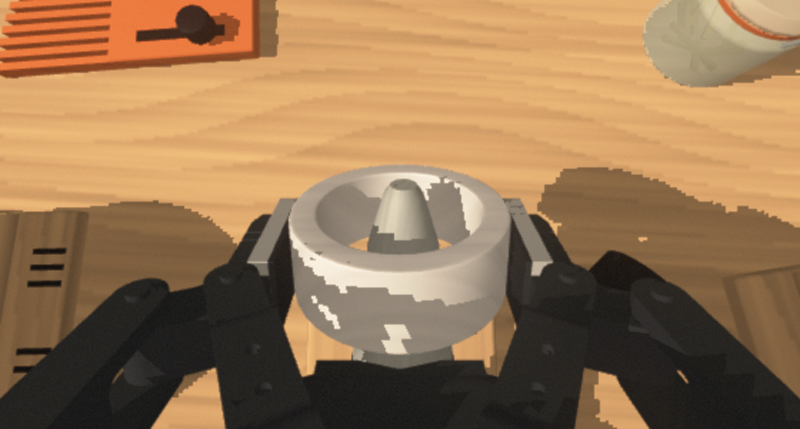

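Wrist view: the collar is around the tip cone. The tip (404,183) is about 1 mm right of the collar centre, and the bore clearly looks like the large one. J5 is near its limit, so I'll roll the hand about the mandrel axis, which is harmless for a round collar.

```bash
sed -i 's/^M=.*/M=[502.9,-6.7,3.1]; OFF=np.array([-.5,0,-3.]); ROLL=20/; s/return R.from_matrix(np.c_\[u,-v,-np.cross(u,v)\])/return R.from_matrix(np.c_[u,-v,-np.cross(u,v)])*R.from_euler("x",ROLL if roll else 0,degrees=True)/; s/def mrot():/def mrot(roll=True):/; s/(mrot().inv().apply(c/(mrot(False).inv().apply(c/' h.py; python3 -c "
from h import *
incol();plan(mtcp(130),mrot(),3)"
```

```text
collar in mandrel [132.02   0.8    0.61] tilt [-19.96   0.2   -0.07] F tool [-0.  -0.8  0.6] 6.7 [-11.  17. 116.  26.  17.  53.]
now [6.164e+02 2.000e-01 1.662e+02] dist 2.1 turn deg 20.0 F [ 0.2  0.9 -0.5] t 6.7 w 0.7229473992957869
[[-0.014, -0.002, 0.003], [0.968, -0.01, 0.004]]
[[-0.014, -0.001, 0.003], [0.968, -0.01, 0.004]]
[[-0.014, -0.001, 0.003], [0.968, -0.01, 0.004]]
```

>>> move_arm([
  [[0, 0, 0], [0.97, 0, 0]],
  [[0, 0, 0], [0.97, 0, 0]],
  [[0, 0, 0], [0.97, 0, 0]],
  [[0, 0, 0], [0, 0, 0]],
  [[0, 0, 0], [0, 0, 0]],
])

```text
clock: 7.2
position: [614.0, -2.8, 161.8]
orientation: [-163.9, -31.3, 3.0]
contact_force: [-0.2, 0.6, -1.6]
grip_width: 0.723
finger_force: 66.0
```

```bash
python3 -c "
from h import *
incol();plan(mtcp(100),mrot(),3)"
```

```text
collar in mandrel [127.6   -2.91  -1.89] tilt [-4.   -0.66  0.31] F tool [-1.  -0.3  1.4] 7.2 [-23.  21. 113.  52.  36.  19.]
now [614.   -2.8 161.8] dist 27.8 turn deg 4.1 F [-0.2  0.6 -1.6] t 7.2 w 0.7225720143864808
[[-0.184, -0.023, -0.005], [0.194, 0.032, -0.015]]
[[-0.184, -0.023, -0.005], [0.194, 0.032, -0.015]]
[[-0.184, -0.024, -0.005], [0.194, 0.032, -0.015]]
```

>>> move_arm([
  [[0, -0.035, -0.01], [0.3, 0.05, -0.02]],
  [[0, -0.035, 0], [0.28, 0.05, -0.02]],
  [[-0.2, 0, 0], [0, 0, 0]],
  [[-0.2, 0, 0], [0, 0, 0]],
  [[0, 0, 0], [0, 0, 0]],
])

```text
clock: 7.7
position: [593.4, 2.7, 151.3]
orientation: [-159.9, -31.8, 3.2]
contact_force: [-0.3, 0.4, -0.6]
grip_width: 0.723
finger_force: 66.0
```

```bash
python3 -c "
from h import *
incol();plan(mtcp(70),mrot(),2)"
```

```text
collar in mandrel [ 1.0481e+02  3.4500e+00 -1.0000e-01] tilt [ 0.2  -0.22 -0.05] F tool [-0.6 -0.2  0.5] 7.7 [-26.  22. 116.  58.  40.  10.]
now [593.4   2.7 151.3] dist 35.0 turn deg 0.3 F [-0.3  0.4 -0.6] t 7.7 w 0.7232354659592055
[[-0.348, 0.032, -0.012], [-0.014, 0.016, 0.004]]
[[-0.348, 0.032, -0.012], [-0.014, 0.016, 0.004]]
```

>>> move_arm([
  [[0, 0.06, -0.02], [0, 0.02, 0]],
  [[-0.3, 0, 0], [0, 0, 0]],
  [[-0.3, 0, 0], [0, 0, 0]],
  [[0, 0, 0], [0, 0, 0]],
  [[0, 0, 0], [0, 0, 0]],
])

```text
clock: 8.2
position: [570.7, -3.5, 136.4]
orientation: [-159.8, -32.1, 3.1]
contact_force: [0.1, 0.5, -1.4]
grip_width: 0.725
finger_force: 66.0
```

```bash
python3 -c "
from h import *
incol();plan(mtcp(50),mrot(),2)"
```

```text
collar in mandrel [77.42 -1.55 -0.6 ] tilt [ 0.17  0.13 -0.03] F tool [-0.6 -0.   1.3] 8.2 [-28.  23. 119.  62.  39.   3.]
now [570.7  -3.5 136.4] dist 27.5 turn deg 0.2 F [ 0.1  0.5 -1.4] t 8.2 w 0.7251592255562719
[[-0.274, -0.017, -0.001], [-0.013, -0.01, 0.002]]
[[-0.274, -0.017, -0.001], [-0.013, -0.01, 0.002]]
```

>>> move_arm([
  [[0, 0, 0], [0, 0, 0]],
  [[0, 0, 0], [0, 0, 0]],
])

```text
clock: 8.4
position: [571.0, -3.7, 136.5]
orientation: [-159.8, -32.2, 3.1]
contact_force: [0.1, -0.6, -1.2]
grip_width: 0.723
finger_force: 66.0
```

```bash
python3 -c "
from h import *
incol();plan(mtcp(58),mrot(),1);snap('wrist','w5')
cv2.imwrite('pics/w5b.png',cv2.resize(cv2.imread('pics/w5.png')[120:],(800,429),interpolation=cv2.INTER_CUBIC))"
```

```text
collar in mandrel [77.72 -1.69 -0.65] tilt [ 0.18  0.17 -0.08] F tool [-0.6  0.9  0.8] 8.4 [-28.  23. 119.  62.  39.   3.]
now [571.   -3.7 136.5] dist 19.8 turn deg 0.3 F [ 0.1 -0.6 -1.2] t 8.4 w 0.7226996351343911
[[-0.395, -0.036, -0.002], [-0.026, -0.024, 0.012]]
```

View pics/w5b.png

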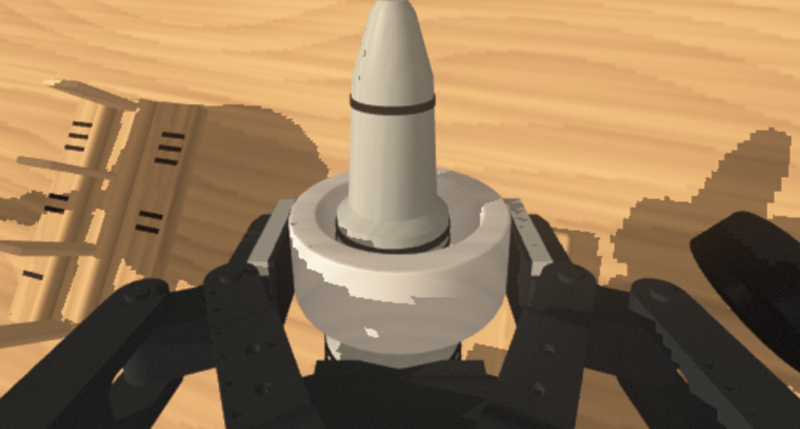

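Wrist view: the collar is around step 2. The mandrel is at about u=393 against the collar at 400, which agrees with the computed −1.7 mm, so I'll correct and continue.

>>> move_arm([
  [[0, -0.035, -0.01], [-0.02, -0.02, 0.01]],
  [[-0.1, 0, 0], [0, 0, 0]],
  [[-0.15, 0, 0], [0, 0, 0]],
  [[0, 0, 0], [0, 0, 0]],
  [[0, 0, 0], [0, 0, 0]],
])

```text
clock: 8.95
position: [558.6, -2.5, 130.1]
orientation: [-159.9, -31.9, 3.0]
contact_force: [0.7, 0.7, -0.8]
grip_width: 0.72
finger_force: 66.0
```

```bash
python3 -c "
from h import *
incol();plan(mtcp(50),mrot(),1)"
```

```text
collar in mandrel [63.87  0.18  0.49] tilt [ 0.09 -0.04  0.08] F tool [ 0.2 -0.2  1.2] 8.95 [-29.  23. 121.  63.  39.   1.]
now [558.6  -2.5 130.1] dist 13.9 turn deg 0.1 F [ 0.7  0.7 -0.8] t 8.95 w 0.720323820359562
[[-0.277, 0.007, 0.008], [-0.013, 0.006, -0.012]]
```

>>> move_arm([
  [[-0.14, 0, 0.01], [0, 0, 0]],
  [[-0.14, 0, 0], [0, 0, 0]],
  [[-0.14, 0, 0], [0, 0, 0]],
  [[0, 0, 0], [0, 0, 0]],
  [[0, 0, 0], [0, 0, 0]],
])

```text
clock: 9.45
position: [541.0, -3.3, 118.5]
orientation: [-159.9, -31.9, 3.0]
contact_force: [1.1, -0.1, -1.1]
grip_width: 0.721
finger_force: 66.0
```

```bash
python3 -c "
from h import *
incol();plan(mtcp(30),mrot(),1)"
```

```text
collar in mandrel [42.76  0.32 -0.  ] tilt [ 0.09 -0.04  0.09] F tool [0.3 0.7 1.3] 9.45 [-30.  23. 123.  66.  38.  -5.]
now [541.   -3.3 118.5] dist 12.8 turn deg 0.1 F [ 1.1 -0.1 -1.1] t 9.45 w 0.7211469552972414
[[-0.255, 0.006, -0.002], [-0.013, 0.007, -0.013]]
```

>>> move_arm([
  [[-0.12, 0, 0], [0, 0, 0]],
  [[-0.12, 0, 0], [0, 0, 0]],
  [[0, 0, 0], [0, 0, 0]],
  [[0, 0, 0], [0, 0, 0]],
])

```text
clock: 9.85
position: [530.8, -3.8, 112.2]
orientation: [-159.9, -31.9, 3.0]
contact_force: [-0.1, -0.6, -0.9]
grip_width: 0.721
finger_force: 66.0
```

```bash
python3 -c "
from h import *
incol();plan(mtcp(24),mrot(),1)"
```

```text
collar in mandrel [3.081e+01 3.600e-01 3.000e-02] tilt [ 0.09 -0.04  0.08] F tool [-0.6  0.8  0.4] 9.85 [-31.  24. 125.  68.  38.  -8.]
now [530.8  -3.8 112.2] dist 6.8 turn deg 0.1 F [-0.1 -0.6 -0.9] t 9.85 w 0.7210485479465025
[[-0.136, 0.007, -0.002], [-0.013, 0.006, -0.012]]
```

>>> move_arm([
  [[-0.06, 0.005, 0], [0, 0, 0]],
  [[-0.05, 0, 0], [0, 0, 0]],
  [[0, 0, 0], [0, 0, 0]],
  [[0, 0, 0], [0, 0, 0]],
])

```text
clock: 10.25
position: [526.3, -4.3, 109.3]
orientation: [-159.9, -31.9, 3.1]
contact_force: [-0.0, -0.3, -0.8]
grip_width: 0.719
finger_force: 66.0
```

```bash
python3 -c "
from h import *
incol()"
```

```text
collar in mandrel [25.46  0.11 -0.05] tilt [ 0.09 -0.04  0.06] F tool [-0.4  0.5  0.5] 10.25 [-32.  24. 125.  68.  37.  -9.]
```

>>> move_arm([
  [[-0.04, 0, 0], [0, 0, 0]],
  [[-0.04, 0, 0], [0, 0, 0]],
  [[0, 0, 0], [0, 0, 0]],
  [[0, 0, 0], [0, 0, 0]],
])

```text
clock: 10.65
position: [524.0, -4.5, 107.9]
orientation: [-159.9, -32.1, 3.0]
contact_force: [5.3, 2.8, 0.4]
grip_width: 0.721
finger_force: 65.7
```

```bash
python3 -c "
from h import *
incol()"
```

```text
collar in mandrel [22.74 -0.03 -0.04] tilt [0.1  0.08 0.05] F tool [ 4.8 -1.5  3.3] 10.65 [-32.  24. 126.  69.  37. -10.]
```

>>> move_arm([
  [[-0.04, 0, 0], [0, 0, 0]],
  [[-0.02, 0, 0], [0, 0, 0]],
  [[0, 0, 0], [0, 0, 0]],
  [[0, 0, 0], [0, 0, 0]],
])

```text
clock: 11.05
position: [523.7, -4.7, 107.8]
orientation: [-159.7, -32.3, 2.9]
contact_force: [12.0, 7.1, 4.4]
grip_width: 0.724
finger_force: 66.1
```

```bash
python3 -c "
from h import *
incol()"
```

```text
collar in mandrel [ 2.24e+01 -1.60e-01  2.00e-02] tilt [0.15 0.33 0.05] F tool [12.8 -5.1  4.9] 11.05 [-32.  24. 126.  70.  38. -11.]
```

>>> move_arm([
  [[0.04, 0, 0], [0, 0, 0]],
  [[0.02, 0, 0], [0, 0, 0]],
  [[0, 0, 0], [0, 0, 0]],
  [[0, 0, 0], [0, 0, 0]],
  [[0, 0, 0], [0, 0, 0]],
], claw=0)

```text
clock: 11.55
position: [522.7, -4.4, 107.1]
orientation: [-159.9, -31.9, 3.1]
contact_force: [0.7, 0.3, -0.7]
grip_width: 1.0
finger_force: 0.0
```

```bash
python3 -c "
from h import *
incol();snap('wrist','w6');snap('side','s6')
a=cv2.resize(cv2.imread('pics/w6.png')[60:],(800,514),interpolation=cv2.INTER_CUBIC)
b=cv2.resize(cv2.imread('pics/s6.png')[180:270,230:330],(240,216),interpolation=cv2.INTER_CUBIC)
a[:216,560:]=b
cv2.imwrite('pics/w6b.png',a)"
```

```text
collar in mandrel [ 2.116e+01  1.800e-01 -2.000e-02] tilt [ 0.09 -0.06  0.06] F tool [0.3 0.1 1. ] 11.55 [-32.  24. 126.  69.  37. -10.]
```

View pics/w6b.png

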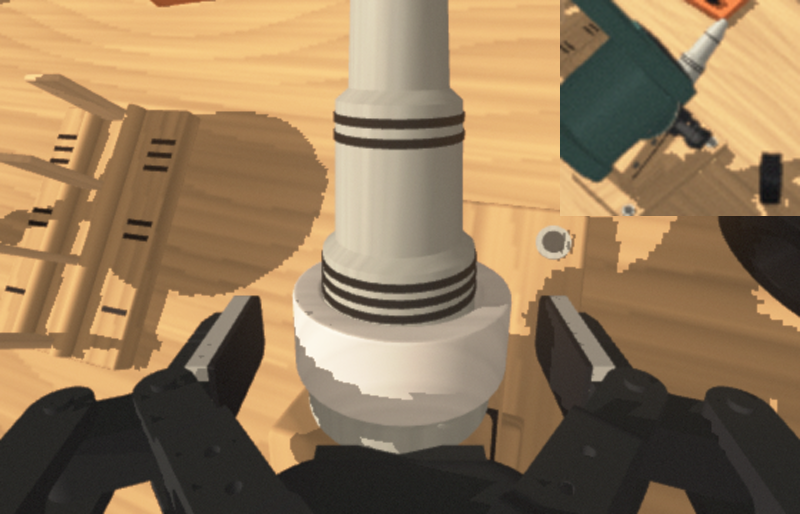

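Wrist view: the collar sits square and home behind the three engraved lines (lines at rows 255–320), with no gap and released. That means step 3, so bay3. Regrip and withdraw.

>>> move_arm([
  [[0.026, 0, 0], [0, 0, 0]],
  [[0, 0, 0], [0, 0, 0]],
])

```text
clock: 11.85
position: [524.3, -4.5, 108.0]
orientation: [-159.9, -32.0, 3.1]
contact_force: [-0.6, -0.2, 0.4]
grip_width: 0.998
finger_force: 0.0
```

>>> move_arm([
  [[0, 0, 0], [0, 0, 0]],
  [[0, 0, 0], [0, 0, 0]],
  [[0, 0, 0], [0, 0, 0]],
  [[0, 0, 0], [0, 0, 0]],
  [[0, 0, 0], [0, 0, 0]],
], claw=1)

```text
clock: 12.35
position: [524.0, -4.7, 108.3]
orientation: [-159.9, -32.0, 3.1]
contact_force: [-6.0, -4.4, 8.4]
grip_width: 0.721
finger_force: 62.3
```

>>> move_arm([
  [[0.05, 0, 0], [0, 0, 0]],
  [[0.1, 0, 0], [0, 0, 0]],
  [[0.15, 0, 0], [0, 0, 0]],
  [[0.15, 0, 0], [0, 0, 0]],
  [[0, 0, 0], [0, 0, 0]],
])

```text
clock: 12.85
position: [544.0, -3.7, 120.3]
orientation: [-160.0, -32.0, 3.1]
contact_force: [0.9, 0.2, -0.9]
grip_width: 0.72
finger_force: 64.9
```

Run:
```python
from h import *
incol();plan(mtcp(120),mrot(),5)
for t in("w3","w6"):
    w=ld(t);d=np.load(t+".npz")["frame"];m=((d.max(2)<75)).astype(np.uint8);m[:,190:]=0;m[320:]=0
    n,l,st,ce=cv2.connectedComponentsWithStats(m)
    for i in range(1,n):
        if 8<st[i,4]<150:print(t,ce[i].round(1),st[i,2:],onz(w,ce[i],14).round(1)[:2])
```

```text
collar in mandrel [46.26 -0.29 -0.14] tilt [ 0.04  0.02 -0.01] F tool [0.3 0.3 1.2] 12.85 [-30.  23. 123.  65.  38.  -4.]
now [544.   -3.7 120.3] dist 73.7 turn deg 0.0 F [ 0.9  0.2 -0.9] t 12.85 w 0.7195833770135017
[[0.295, -0.001, 0.0], [-0.001, -0.001, 0.0]]
[[0.295, -0.001, -0.0], [-0.001, -0.001, 0.0]]
[[0.295, -0.001, -0.0], [-0.001, -0.001, 0.0]]
[[0.295, -0.001, -0.0], [-0.001, -0.001, 0.0]]
[[0.295, -0.001, -0.0], [-0.001, -0.001, 0.0]]
w3 [72.7 69. ] [20  3 57] [596.2 216.8]
w3 [74.5 79. ] [20  3 56] [586.7 216.2]
w3 [76.2 89. ] [19  3 56] [577.  215.8]
w3 [ 84.2 126.2] [18  3 46] [539.6 212.2]
w3 [  4.3 128. ] [10  3 27] [532.9 297.8]
w3 [ 86.  135.2] [18  3 44] [530.1 211.4]
w3 [  4.7 136.8] [12  3 28] [523.6 299.3]
w3 [103.5 317.5] [ 28   5 100] [297.4 217.6]
w6 [187.7   1.4] [ 4  4 11] [777.7 193.1]
w6 [185.2  29.2] [ 9  5 33] [743.1 184.4]
w6 [ 47.6 155.4] [11  2 17] [589.6 306.3]
w6 [114. 159.] [17  3 47] [596.1 216.7]
w6 [ 43.1 163.8] [11  2 14] [579.9 307.9]
w6 [111.3 168.1] [17  4 49] [586.7 216. ]
w6 [ 41.6 172.4] [11  2 17] [570.6 305.2]
w6 [108.6 177.4] [16  4 52] [577.2 215.3]
w6 [ 29.2 207.4] [13  4 32] [532.5 303.1]
w6 [ 25.3 215.9] [13  4 36] [523.4 303.8]
w6 [ 97.5 215.7] [17  5 59] [539.5 212.5]
w6 [ 94.3 225.6] [17  6 60] [530.1 212.1]
w6 [ 10.6 262.8] [12  4 20] [476.3 298.8]
```

>>> move_arm([
  [[0.3, 0, 0], [0, 0, 0]],
  [[0.4, 0, 0], [0, 0, 0]],
  [[0.4, 0, 0], [0, 0, 0]],
  [[0.4, 0, 0], [0, 0, 0]],
  [[0, 0, 0], [0, 0, 0]],
])

```text
clock: 13.35
position: [609.1, -0.6, 161.0]
orientation: [-160.0, -32.2, 3.2]
contact_force: [0.9, -0.2, -0.4]
grip_width: 0.722
finger_force: 65.0
```

Run:
```python
from h import *
incol();plan(mtcp(190),mrot(),4)
```

```text
collar in mandrel [123.08  -0.71  -0.17] tilt [-0.    0.14 -0.12] F tool [0.6 0.5 0.7] 13.35 [-26.  22. 114.  56.  41.  13.]
now [ 6.091e+02 -6.000e-01  1.610e+02] dist 66.9 turn deg 0.2 F [ 0.9 -0.2 -0.4] t 13.35 w 0.7224030580568601
[[0.335, -0.003, 0.001], [0.0, -0.005, 0.004]]
[[0.335, -0.003, 0.001], [0.0, -0.005, 0.004]]
[[0.335, -0.003, 0.001], [0.0, -0.005, 0.004]]
[[0.335, -0.003, 0.001], [0.0, -0.005, 0.004]]
```

>>> move_arm([
  [[0.4, 0, 0], [0, 0, 0]],
  [[0.5, 0, 0], [0, 0, 0]],
  [[0.5, 0, 0], [0, 0, 0]],
  [[0, 0, -0.6], [0, 0, 0]],
  [[0, 0, -0.8], [0, 0, 0]],
])

```text
clock: 13.85
position: [630.7, -21.6, 250.2]
orientation: [-159.8, -31.7, 3.2]
contact_force: [-0.7, 0.4, -1.2]
grip_width: 0.719
finger_force: 66.1
```

Run:
```python
from h import *
incol();plan([540,248,260],down(4.3),10)
```

```text
collar in mandrel [187.72 -22.86  64.74] tilt [ 0.27 -0.29  0.06] F tool [-1.2 -0.1  0.8] 13.85 [-27.  16. 105.  44.  51.  28.]
now [630.7 -21.6 250.2] dist 284.6 turn deg 37.3 F [-0.7  0.4 -1.2] t 13.85 w 0.7186609960469955
[[-0.119, -0.548, 0.099], [-0.282, -0.459, 0.065]]
[[-0.118, -0.55, 0.087], [-0.282, -0.459, 0.065]]
[[-0.118, -0.552, 0.075], [-0.282, -0.459, 0.065]]
[[-0.118, -0.553, 0.063], [-0.282, -0.459, 0.065]]
[[-0.119, -0.554, 0.051], [-0.282, -0.459, 0.065]]
[[-0.121, -0.555, 0.039], [-0.282, -0.459, 0.065]]
[[-0.124, -0.555, 0.027], [-0.282, -0.459, 0.065]]
[[-0.127, -0.555, 0.015], [-0.282, -0.459, 0.065]]
[[-0.131, -0.554, 0.003], [-0.282, -0.459, 0.065]]
[[-0.135, -0.553, -0.008], [-0.282, -0.459, 0.065]]
```

>>> move_arm([
  [[-0.12, -0.55, 0.1], [-0.28, -0.46, 0.065]],
  [[-0.12, -0.55, 0.09], [-0.28, -0.46, 0.065]],
  [[-0.12, -0.55, 0.07], [-0.28, -0.46, 0.065]],
  [[-0.12, -0.55, 0.06], [-0.28, -0.46, 0.065]],
  [[-0.12, -0.55, 0.05], [-0.28, -0.46, 0.065]],
])

```text
clock: 14.35
position: [584.6, 112.4, 255.5]
orientation: [-170.5, -15.8, 5.2]
contact_force: [-0.3, 0.2, -1.4]
grip_width: 0.722
finger_force: 66.2
```

>>> move_arm([
  [[-0.12, -0.55, 0.04], [-0.28, -0.46, 0.065]],
  [[-0.12, -0.55, 0.03], [-0.28, -0.46, 0.065]],
  [[-0.13, -0.55, 0.015], [-0.28, -0.46, 0.065]],
  [[-0.13, -0.55, 0], [-0.28, -0.46, 0.065]],
  [[-0.13, -0.55, 0], [-0.28, -0.46, 0.065]],
])

```text
clock: 14.85
position: [540.2, 246.2, 259.6]
orientation: [179.9, 0.1, 4.3]
contact_force: [0.7, 0.4, -1.0]
grip_width: 0.721
finger_force: 66.2
```

>>> move_arm([
  [[0, 0, 0], [0, 0, 0]],
  [[0, 0, 0], [0, 0, 0]],
  [[0, 0, 0], [0, 0, 0]],
])

```text
clock: 15.15
position: [541.5, 244.5, 259.8]
orientation: [180.0, -0.1, 4.2]
contact_force: [0.4, -1.1, -0.9]
grip_width: 0.722
finger_force: 66.2
```

```bash
cat > lines.py <<'E'
from h import *
import sys
t=sys.argv[1];d=snap("wrist",t);w=(d["K"],d["T"]);f=d["frame"];m=(f.max(2)<85).astype(np.uint8)
n,l,st,ce=cv2.connectedComponentsWithStats(m)
for i in range(1,n):
    if 8<st[i,4]<150 and st[i,2]>2*st[i,3]:print(ce[i].round(1),st[i,2:],onz(w,ce[i],14).round(1)[:2])
plan([540,248,260],down(4.3),1)
E
python3 lines.py w7
```

```text
[309. 124.] [17  3 51] [596.3 216.8]
[227.5 124. ] [16  1 16] [589.6 306.3]
[227.5 133. ] [16  1 16] [579.9 306. ]
[308.5 133. ] [18  3 54] [586.5 216.4]
[308.6 141.7] [18  3 43] [577.  215.3]
[538.8 160.6] [ 7  2 11] [575.2 -48.2]
[230.9 174.7] [16  2 22] [532.9 300.9]
[307.3 175. ] [18  3 49] [539.1 212.9]
[229.5 182.5] [16  2 32] [523.6 302.2]
[307.5 182.9] [17  3 44] [529.8 211.8]
[231.5 221. ] [14  1 14] [476.  298.5]
[306.5 221. ] [14  1 14] [482.7 208.3]
now [541.8 244.3 260.2] dist 4.1 turn deg 0.2 F [ 0.6  1.  -1.1] t 15.2 w 0.7227450268569214
[[-0.031, -0.076, 0.004], [0.0, -0.014, -0.018]]
```

```bash
python3 -c "
from h import *
plan([583.3,261,130],down(4.25),4)"
```

```text
now [541.8 244.3 260.2] dist 137.7 turn deg 0.1 F [ 0.6  1.  -1.1] t 15.2 w 0.7227450268569214
[[0.212, -0.068, 0.651], [0.0, -0.004, -0.003]]
[[0.212, -0.068, 0.651], [0.0, -0.004, -0.003]]
[[0.212, -0.068, 0.651], [0.0, -0.004, -0.003]]
[[0.213, -0.068, 0.651], [0.0, -0.004, -0.003]]
```

>>> move_arm([
  [[0.29, -0.09, 0.5], [0, 0, 0]],
  [[0.29, -0.09, 0.7], [0, 0, 0]],
  [[0.27, -0.09, 0.8], [0, 0, 0]],
  [[0, 0, 0.6], [0, 0, 0]],
  [[0, 0, 0], [0, 0, 0]],
])

```text
clock: 15.7
position: [581.0, 259.7, 126.4]
orientation: [179.9, 0.3, 4.1]
contact_force: [-0.9, 0.2, -0.6]
grip_width: 0.725
finger_force: 66.1
```

>>> move_arm([
  [[0, 0, 0], [0, 0, 0]],
  [[0, 0, 0], [0, 0, 0]],
])

```text
clock: 15.9
position: [585.6, 262.1, 133.3]
orientation: [-179.9, -0.4, 4.2]
contact_force: [-0.0, 0.3, -0.9]
grip_width: 0.721
finger_force: 66.1
```

```bash
sed -i 's/^plan.*/plan([583.3,261,52],down(4.25),4)/' lines.py; python3 lines.py w8
```

```text
[339.5 196.5] [ 26   4 104] [596.  216.9]
[224.5 196.5] [24  2 48] [589.5 306.3]
[224.7 208. ] [24  3 71] [580.1 306. ]
[339. 208.] [ 25   5 125] [586.6 216.1]
[225.  219.5] [23  2 46] [570.4 305.5]
[338.  219.5] [ 25   4 100] [577.  215.7]
now [585.8 262.3 133.5] dist 81.6 turn deg 0.4 F [ 0.3 -0.8 -0.4] t 15.95 w 0.7192791353375665
[[-0.016, 0.006, 0.408], [-0.002, -0.015, -0.002]]
[[-0.015, 0.006, 0.408], [-0.002, -0.015, -0.002]]
[[-0.014, 0.006, 0.408], [-0.002, -0.015, -0.002]]
[[-0.013, 0.006, 0.408], [-0.002, -0.015, -0.002]]
```

>>> move_arm([
  [[-0.05, 0.02, 0.3], [0, -0.05, 0]],
  [[0, 0, 0.4], [0, 0, 0]],
  [[0, 0, 0.4], [0, 0, 0]],
  [[0, 0, 0.35], [0, 0, 0]],
  [[0, 0, 0], [0, 0, 0]],
])

```text
clock: 16.45
position: [579.8, 260.5, 56.3]
orientation: [179.9, 0.4, 4.2]
contact_force: [-1.0, 0.9, -0.6]
grip_width: 0.719
finger_force: 66.1
```

>>> move_arm([
  [[0, 0, 0], [0, 0, 0]],
  [[0, 0, 0], [0, 0, 0]],
])

```text
clock: 16.65
position: [582.7, 261.4, 59.7]
orientation: [-180.0, 0.0, 4.2]
contact_force: [0.3, 0.1, -0.9]
grip_width: 0.715
finger_force: 66.1
```

Well aligned. Lower gently to contact.

>>> move_arm([
  [[0, 0, 0.08], [0, 0, 0]],
  [[0, 0, 0.06], [0, 0, 0]],
  [[0, 0, 0.04], [0, 0, 0]],
  [[0, 0, 0], [0, 0, 0]],
  [[0, 0, 0], [0, 0, 0]],
])

```text
clock: 17.15
position: [582.3, 261.2, 51.0]
orientation: [-180.0, 0.1, 4.2]
contact_force: [-2.3, -0.8, 9.1]
grip_width: 0.72
finger_force: 67.3
```

>>> move_arm([
  [[0, 0, 0.03], [0, 0, 0]],
  [[0, 0, 0], [0, 0, 0]],
  [[0, 0, 0], [0, 0, 0]],
])

```text
clock: 17.45
position: [582.4, 261.2, 50.8]
orientation: [-180.0, 0.1, 4.2]
contact_force: [-5.6, -2.4, 18.7]
grip_width: 0.72
finger_force: 68.6
```

>>> move_arm([
  [[0, 0, -0.04], [0, 0, 0]],
  [[0, 0, 0], [0, 0, 0]],
])

```text
clock: 17.65
position: [582.3, 261.3, 51.0]
orientation: [-180.0, 0.1, 4.2]
contact_force: [-1.6, -2.6, 8.6]
grip_width: 0.719
finger_force: 67.3
```

>>> move_arm([
  [[0, 0, 0], [0, 0, 0]],
  [[0, 0, 0], [0, 0, 0]],
  [[0, 0, 0], [0, 0, 0]],
  [[0, 0, 0], [0, 0, 0]],
  [[0, 0, 0], [0, 0, 0]],
], claw=0)

```text
clock: 18.15
position: [581.8, 261.1, 49.8]
orientation: [-180.0, 0.2, 4.2]
contact_force: [-0.2, -0.5, -0.2]
grip_width: 1.001
finger_force: 0.0
```

>>> move_arm([
  [[0, 0, -0.2], [0, 0, 0]],
  [[0, 0, -0.5], [0, 0, 0]],
  [[0, 0, -0.9], [0, 0, 0]],
  [[-0.4, 0, -1], [0, 0, 0]],
  [[-0.6, 0, -1], [0, 0, 0]],
])

```text
clock: 18.65
position: [539.1, 258.0, 222.3]
orientation: [-180.0, 0.0, 4.2]
contact_force: [0.5, -0.1, 0.6]
grip_width: 0.997
finger_force: 0.0
```

>>> move_arm([
  [[0, 0, 0], [0, 0, 0]],
  [[0, 0, 0], [0, 0, 0]],
  [[0, 0, 0], [0, 0, 0]],
])

```text
clock: 18.95
position: [537.9, 257.7, 219.0]
orientation: [180.0, 0.2, 4.2]
contact_force: [-0.1, -1.4, 0.8]
grip_width: 1.002
finger_force: 0.0
```

Run:
```python
from h import *
from station import get_obs
d=snap("wrist","w9");w=(d["K"],d["T"]);print(get_obs()["position"],get_obs()["clock"])
im=d["frame"].astype(int);c=proj(w,[583.3,261,51.5])[0];print("expected centre px",c)
m=((im.min(2)>95)&(im.max(2)-im.min(2)<40)).astype(np.uint8)
n,l,st,ce=cv2.connectedComponentsWithStats(m)
for i in range(1,n):
    if st[i,4]>150:
        x,y,a,b=st[i,:4];print(st[i],ce[i].round(1),onz(w,(x+a/2-.5,y+b/2-.5),51.5).round(1))
# predicted outline of a standing collar at bay3
th=np.linspace(0,2*np.pi,60);r=R.from_euler("z",4.25,degrees=True)
P=np.concatenate([np.c_[np.full(60,x),32*np.cos(th),32*np.sin(th)] for x in(-12,12)])
q=proj(w,r.apply(P)+[583.3,261,51.5]);print("pred bbox",q.min(0).round(1),q.max(0).round(1))
```

```text
[537.78092199 257.58898685 218.34100114] 19.0
expected centre px [280.44859906 137.75563046]
[ 244  124   73   35 2379] [280.9 140.6] [580.5 261.2  51.5]
[ 233  330  129   33 1868] [291.1 348.3] [361.1 226.3  51.5]
pred bbox [243.4 121.2] [317.4 157.6]
```

The observed outline (244–317, 124–159) matches a collar standing upright in bay3, and the arm is clear.

```bash
python3 -c "
from station import finish_job
print(finish_job())"
```

```text
the job is handed in; nothing more can be done
None
```

The near collar stopped square and fully home on the three-line step, so its bore is 48; it now stands on edge in the three-line bay (bay3), the arm is clear, nothing else was knowingly touched, and the job was handed in at about 19 s.

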